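# Find the stamped parts crate and send it to the dispatch line

## Robot

A 7-joint arm with a two-finger parallel gripper is mounted at the origin on a cart in front of the work surface, level with it; the furniture and walls round the work are solid. World frame = base frame: x ahead of the robot, y to its left, z up, the work surface at z = 0. Lengths are in m, angles in rad, forces in N, time in s.
With the tool pointing down it reaches from about 0.4 to 0.85 m from the base axis. Payload 10.4 kg.
Tool frame: the origin (TCP) lies on the centre line of the jaws, within the pads' length; the fingertips stand r.finger_overhang ahead of it and the grasp point (between the pads) lies 5 mm behind it (r.finger_overhang is the distance from the TCP to the fingertips, in m); z points along the fingers, y is the line along which they close (so a half turn about z gives the same grasp; the last joint's range is limited). The gripper opens to 87 mm and grips with 3 to 60 N. Pads are 19 mm wide; open, the fingers measure 117 mm over their backs; the gripper's body (75 mm by 190 mm) begins 51 mm behind the grasp point.
Start: joints at [1.295, 0.332, -0.065, 1.46, 0.022, 1.35, -0.088], TCP at [0.156, -0.605, 0.237] pointing down, gripper open.
Joint ranges: [-2.6, 2.6], [-0.5, 2.12], [-1.47, 1.34], [0.16, 2.42], [-1.27, 4.41], [0.06, 2.06], [-2.6, 2.6]. Speed limits (rad/s): [2.22, 2.22, 2.79, 2.79, 3.14, 3.14, 3.14].

## Interface

Orientations are given as a unit quaternion [x, y, z, w].
In Python, from bench import read_state, viewer, r gives the robot as it stands.
- The arm moves only by the tool carry_out, never from a script. Its argument "moves" is a list of rows, each a list of 6 numbers: the shift along the tool's x, y, z in units of 40 mm (1.0 is 40 mm), then the turn, a rotation vector about the tool's x, y, z in units of 8 degrees (1.0 is 8 degrees). A call has 1 to 20 rows; each row shifts and turns the commanded pose from where the row before left it, along the tool's axes as they then stand; what a row does not reach is not made up. A row lasts 1/8 s, in which the tool goes at most 62.5 mm and 10.7 degrees, less where a joint would pass 70% of its speed; a pose out of reach is approached as far as the arm can. A call is refused whole if a number of a shift passes 1 or a number of a turn 1, either way. A call with a gripper value outside its range is refused whole. "fingers" is the finger opening in mm, from 0 to 87, set as the call begins (left out, the last holds). The fingers move at their own pace and stop on an object; "force" is the grip in N (left out, the last holds). Time passes only in rows, so rows that do not move let the fingers close. It gives the time, the measured TCP pose, the force, the opening and the grip force at its end, in the units of the state.
- read_state(): the state, without advancing time (a new reading comes with each control period).
- viewer.camera(name): name is "scene" or "top" or "wrist"; returns a dict with "pixels" (400x640x3 uint8, red, green, blue), "range_z" (400x640 float32, m along the optical axis (not along the pixel's ray), 0 where there is no reading), "fx", "fy", "cx", "cy" (pixels), "xyz" and "orientation" of the camera in the world. Camera axes: x right, y down, z forward; pixel columns grow to the right and rows downward; lengths in m; the calibration is good to about 2 mm. A picture is of the moment at which its call begins.
- r.close_job(): hands the job in; it is judged then, once.
The state is a dict: "time": time; "joint_positions": joint angles; "joint_vel": joint speeds; "joint_torque": joint torques, N m; "ee_pos": TCP position; "eef_rot": TCP orientation; "ft_force": force on the tool from outside, world axes, zero at the start; "torque": the same for the moment, N m; "width": finger opening in m; "grip_force": force on a finger pad.
Only numpy, scipy, OpenCV 4.12 (cv2) and the standard library are available. Lean on these libraries where they do the work, as an engineer would, in place of code of your own. Each camera call takes 0.05 s, during which the arm holds its last target. There are 200 camera calls.

## Task

Check the underside of the two plywood parts crates, the left one first and then the right one: press its far rail down with the fingertips until the crate rocks right over on to its sloping far end and its underside faces you, keep it so for a second, and let it down gently. Then push the crate that is stamped underneath straight ahead until its far rail lies flush along the aluminium dispatch fence, and leave the unstamped one standing where it is. Never pick a crate up off the bench, and do not disturb the things lying around.

Things in the scene. Friction and masses are not known exactly. Their poses are not given: they have to be found in the camera images.
- stamped_crate: Open empty plywood parts crate, 0.25 kg, with a black ink stamp under it (ring 88 mm across round a broad arrow), seen only when tipped up; from above like the other crate, it may be the left or the right one. Foot 120 mm (x) x 140 mm (y), upright sides 50 mm high, end boards sloping out 26 deg to a round rail each. Origin: centre of the underside; x runs from near rail to far rail (away from the robot, up to 0.2 rad off), z up.
- plain_crate: The other crate: same make, size and weight, underside blank, same behaviour. Origin: centre of the underside; x runs from near rail to far rail (away from the robot, up to 0.2 rad off), z up.
- stamped_crate_far_rail (a point): Middle of the stamped crate's far rail, on its axis: round wood, 14 mm diameter, 140 mm long along y; axis 79 mm from the crate's centre, 19 mm beyond the far foot edge, 52 mm above the bench. Pressed down (8 to 11 N) along its arc about the far foot edge it goes down to the bench: the crate has then turned 63 deg. Eased, the crate rocks back flat by its own weight.
- stamped_crate_near_rail (a point): Middle of the stamped crate's near rail, on its axis: like the far rail (14 mm diameter, 140 mm long, 52 mm above the bench, 79 mm from the centre), on the robot's side.
- stamped_crate_far_foot (a point): Middle of the stamped crate's far bottom edge, 60 mm from its centre: the edge it rocks on. At bench height while the crate stands or rocks.
- stamped_crate_near_foot (a point): Middle of the stamped crate's near bottom edge, 60 mm from its centre.
- plain_crate_far_rail (a point): Middle of the plain crate's far rail, on its axis: round wood, 14 mm diameter, 140 mm long along y; axis 79 mm from the crate's centre, 19 mm beyond the far foot edge, 52 mm above the bench. Pressed down (8 to 11 N) along its arc about the far foot edge it goes down to the bench: the crate has then turned 63 deg. Eased, the crate rocks back flat by its own weight.
- plain_crate_near_rail (a point): Middle of the plain crate's near rail, on its axis: like the far rail (14 mm diameter, 140 mm long, 52 mm above the bench, 79 mm from the centre), on the robot's side.
- plain_crate_far_foot (a point): Middle of the plain crate's far bottom edge, 60 mm from its centre: the edge it rocks on. At bench height while the crate stands or rocks.
- plain_crate_near_foot (a point): Middle of the plain crate's near bottom edge, 60 mm from its centre.
- dispatch_fence: The dispatch line: a fixed aluminium angle, 640 mm long, 64 mm high, screwed across the bench beyond the crates. Origin: middle of the foot of its upright front face, which is the plane x = 0; x points away from the robot, square to the face (up to 0.1 rad off world x), y along the face. A crate pushed square against it meets it with its far rail.
- copper_can: Bystander, to be left alone: open copper can, 75 mm across, 100 mm high, standing a little in front of the fence at about its middle. Origin: centre of its underside.
- tape_measure: Bystander, to be left alone: pocket tape measure, 72 x 85 x 35 mm, lying between the two crates. Origin: centre of its underside.
- elec_tape: Bystander, to be left alone: roll of black tape, 68 mm across, 19 mm high, between the crates and the can. Origin: centre of its underside.
- hammer: Bystander, to be left alone: claw hammer, 304 mm long, 25 mm high, right of the crates. Origin: centre of its underside.
- screwdriver_yel: Bystander, to be left alone: yellow screwdriver, 190 mm long, 23 mm high, left of the crates, nearer the robot. Origin: centre of its underside.

How it is judged:
On the way, in this order (a step that is already met when the one before it is completed fails the run):
1. the left crate is rocked up on to its far end and kept there under the fingers, underside to the robot, the right one flat (((world y of stamped_crate above 0 m and angle between stamped_crate's own z axis and vertical above 0.96 rad and height (world z) of stamped_crate_far_foot below 0.02 m and contact force between the fingers and stamped_crate above 0.2 N and angle between plain_crate's own z axis and vertical below 0.06 rad) or (world y of plain_crate above 0 m and angle between plain_crate's own z axis and vertical above 0.96 rad and height (world z) of plain_crate_far_foot below 0.02 m and contact force between the fingers and plain_crate above 0.2 N and angle between stamped_crate's own z axis and vertical below 0.06 rad))), for 0.8 s.
2. then the right crate is rocked up in the same way, the left one flat again (((world y of stamped_crate below 0 m and angle between stamped_crate's own z axis and vertical above 0.96 rad and height (world z) of stamped_crate_far_foot below 0.02 m and contact force between the fingers and stamped_crate above 0.2 N and angle between plain_crate's own z axis and vertical below 0.06 rad) or (world y of plain_crate below 0 m and angle between plain_crate's own z axis and vertical above 0.96 rad and height (world z) of plain_crate_far_foot below 0.02 m and contact force between the fingers and plain_crate above 0.2 N and angle between stamped_crate's own z axis and vertical below 0.06 rad))), for 0.8 s.
At the end, for the whole second after the job is handed in: The stamped crate stands flat, its far rail within 9 mm of the fence's face at the middle (rail axis within 16 mm) and square to it within 0.09 rad, the middle of the rail at least 50 mm inside the fence's ends; the unstamped crate stands flat within 50 mm of where it stood; both at rest (x of stamped_crate_far_rail in the frame of dispatch_fence above -0.016 m and y of stamped_crate_far_rail in the frame of dispatch_fence between -0.27 and 0.27 m and angle between the x axis of stamped_crate and the x axis of dispatch_fence, either way round below 0.09 rad and distance of plain_crate from where it was at the start of the episode below 0.05 m and angle between each of stamped_crate, plain_crate's own z axis and vertical below 0.06 rad and linear speed of each of stamped_crate, plain_crate below 0.02 m/s); the robot touches nothing.
It fails at once if a crate is lifted clear of the bench (near and far foot edges both more than 30 mm up) (height (world z) of each of stamped_crate_near_foot, stamped_crate_far_foot above 0.03 m or height (world z) of each of plain_crate_near_foot, plain_crate_far_foot above 0.03 m).
It fails at once if a crate is let fall or thrown over (turning faster than 5 rad/s) (angular speed of any of stamped_crate, plain_crate above 5 rad/s).
It fails at once if a bystander is moved more than 30 mm (distance of any of copper_can, tape_measure, elec_tape, hammer, screwdriver_yel from where it was at the start of the episode above 0.03 m).
It also fails if it takes over 72 s, if anything falls off the work surface, if the arm or the gripper's body presses on something with over 40 N, if the wrist force passes 120 N, or if a joint passes its speed limit or range.

## Working session

There is one attempt and no reset: what is moved stays moved. The work goes in short steps, Python scripts to look and compute and a tool call to move; the robot and the scene stay as the last step left them, time stands still between calls to the robot, and variables do not carry over. Pictures are saved under pics/ and viewed, at most 10 in all, crops included, and the job is handed in when it is done.

Besides the shell and the picture viewer there is one more tool, called after "Request:" by a JSON object that holds its "method" and its "body", one argument or row to a line. carry_out: Moves the arm, as the interface text tells. Its arguments: {"type":"object","properties":{"moves":{"type":"array","items":{"type":"array","items":{"type":"number"}}},"fingers":{"type":"number"},"force":{"type":"number"}},"required":["moves"]}

```bash
ls; mkdir -p pics; cat > h.py <<'E'
import numpy as np, cv2
from scipy.spatial.transform import Rotation as R
from bench import read_state, viewer, r
def shot(n,f=None):
    c=viewer.camera(n)
    if f: cv2.imwrite('pics/'+f,c['pixels'][:,:,::-1])
    return c
def cloud(c):
    v,u=np.mgrid[0:400,0:640]; z=c['range_z']
    p=np.stack([(u-c['cx'])/c['fx']*z,(v-c['cy'])/c['fy']*z,z],-1)
    o=np.array(c['orientation']); M=R.from_quat(o).as_matrix() if o.shape==(4,) else o
    return p@M.T+np.array(c['xyz'])
E
python3 - <<'E'
from h import *
s=read_state(); print({k:np.round(v,3) for k,v in s.items()}, r.finger_overhang)
for n in ['top','scene']:
    c=shot(n,n+'0.png'); print(n,c['xyz'],c['orientation'],c['fx'],(c['range_z']>0).mean()); np.savez(n+'0.npz',p=cloud(c),rgb=c['pixels'])
E
```

```text
pics
{'time': np.float64(0.0), 'joint_positions': array([ 1.295,  0.333, -0.065,  1.461,  0.022,  1.35 , -0.089]), 'joint_vel': array([-0.001, -0.001,  0.001, -0.001, -0.001, -0.001, -0.   ]), 'joint_torque': array([-1.0000e-03, -6.2325e+01,  2.4000e-02, -3.8988e+01, -6.2000e-02,
        4.0000e-02,  0.0000e+00]), 'ee_pos': array([ 0.156, -0.605,  0.236]), 'eef_rot': array([ 0.992,  0.126, -0.   , -0.001]), 'ft_force': array([ 0.278,  1.052, -0.186]), 'torque': array([-0.021, -0.015,  0.002]), 'grip_force': np.float64(0.0), 'width': np.float64(0.087)} 0.014
top [ 0.39696771 -0.04066048  1.8252347 ] [ 0.71555693 -0.6967314   0.03214499 -0.038863  ] 446.3491885412344 0.996046875
scene [-0.46517494  1.05987805  1.00065925] [-0.32726094  0.80684974 -0.45530626  0.18598383] 487.29877005517494 0.94839453125
```

View pics/top0.png

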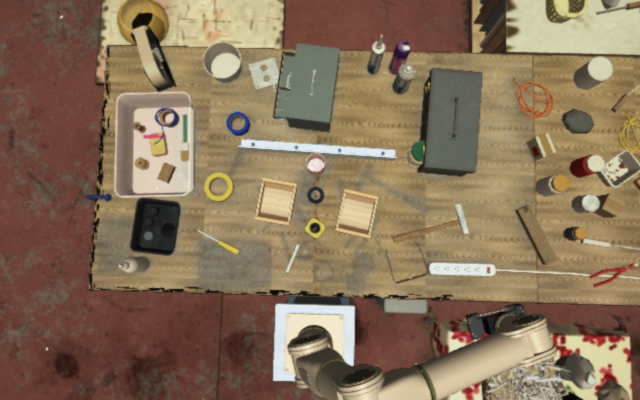

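View pics/scene0.png

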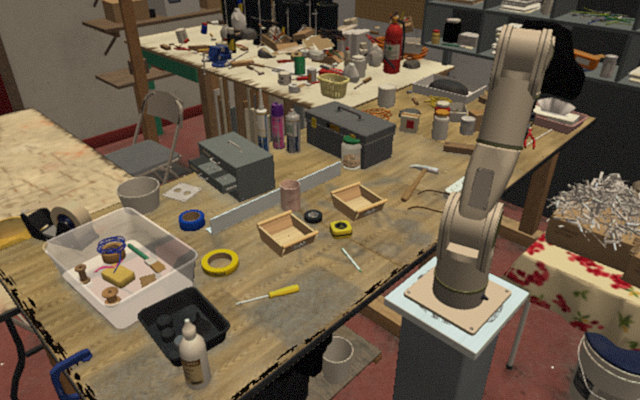

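The top view shows the left crate at about (276,201), the right crate at (357,213), the fence from (240,144) to (396,155), the can at (316,162), the black tape at (316,195) and the tape measure at (315,228). The scene view agrees. Next I'll measure them.

```bash
python3 - <<'E'
from h import *
d=np.load('top0.npz');P=d['p'];rgb=d['rgb']
def reg(u0,u1,v0,v1,z0,z1):
    p=P[v0:v1,u0:u1].reshape(-1,3); return p[(p[:,2]>z0)&(p[:,2]<z1)]
b=reg(200,240,235,260,-.05,.05);print('bench',np.median(b,0))
for n,w in dict(L=(250,303,172,232),R=(332,384,184,244)).items():
    p=reg(*w,.043,.075); rc=cv2.minAreaRect(p[:,:2].astype(np.float32)); print(n,len(p),p.min(0),p.max(0)); print(rc, cv2.boxPoints(rc).round(3).tolist())
    # rails: highest pts
    c=np.array(rc[0])
    for nm,sg in (('far',1),('near',-1)):
        q=p[(sg*(p[:,0]-c[0])>.06)]; k=np.polyfit(q[:,1],q[:,0],1); print(nm,q.mean(0),'slope',k)
p=reg(236,402,138,162,.04,.075); 
rc=cv2.minAreaRect(p[:,:2].astype(np.float32)); print('fence',rc,cv2.boxPoints(rc).round(3).tolist(),p[:,2].max())
ys=np.linspace(p[:,1].min()+.01,p[:,1].max()-.01,12)
for y in ys:
    q=p[abs(p[:,1]-y)<.012]; print(round(y,3),q[:,0].min().round(4),q[:,0].max().round(4),end='; ')
p=reg(300,330,150,176,.07,.15); print('can',p.min(0),p.max(0))
for n,w in dict(meas=(300,330,214,242),tape=(304,328,184,206),hammer=(385,472,200,244),screw=(195,242,226,258)).items():
    p=reg(*w,.008,.06); print(n,p.min(0),p.max(0))
E
```

```text
bench [3.70193947e-01 3.94871538e-01 3.35480791e-04]
L 430 [0.46481327 0.09140927 0.04300186] [0.65177337 0.25065959 0.06803277]
((0.5592675805091858, 0.17020131647586823), (0.14179812371730804, 0.17153631150722504), 81.51103210449219) [[0.46399998664855957, 0.11299999803304672], [0.6340000033378601, 0.08699999749660492], [0.6549999713897705, 0.2280000001192093], [0.48500001430511475, 0.2529999911785126]]
far [0.63523259 0.16348652 0.05479249] slope [0.09966358 0.61893893]
near [0.48221217 0.17715534 0.05564077] slope [0.10531476 0.4635551 ]
R 424 [ 0.42562322 -0.23723213  0.04310313] [ 0.61599241 -0.07216222  0.06808525]
((0.5197271704673767, -0.1553848385810852), (0.13999907672405243, 0.17233838140964508), 78.79926300048828) [[0.421999990940094, -0.2070000022649765], [0.5910000205039978, -0.2409999966621399], [0.6179999709129333, -0.10300000011920929], [0.4490000009536743, -0.07000000029802322]]
far [ 0.5954441  -0.16104474  0.0549591 ] slope [0.13297663 0.61685928]
near [ 0.44271624 -0.14645577  0.05544345] slope [0.13316049 0.46221836]
fence ((0.7436836361885071, 0.01135206222534
[... 207 characters left out ...]
00014305115, 0.3319999873638153]] 0.07479770122488771
-0.299 0.7444 0.7513; -0.242 0.746 0.7549; -0.186 0.7489 0.7555; -0.13 0.7516 0.7557; -0.074 0.7541 0.7601; -0.018 0.7237 0.7616; 0.039 0.7229 0.7655; 0.095 0.7619 0.7672; 0.151 0.7636 0.7697; 0.207 0.7663 0.7721; 0.263 0.7694 0.7743; 0.32 0.7718 0.7779; can [ 0.67356637 -0.02235385  0.07055887] [0.76482285 0.07538916 0.10887571]
meas [ 0.40505267 -0.04093063  0.00812581] [0.50161351 0.06489125 0.04508809]
tape [ 0.55816566 -0.03622251  0.00814447] [0.63852688 0.05432306 0.03045583]
hammer [ 0.40454193 -0.62431962  0.00804473] [ 0.58810023 -0.27488303  0.03403329]
screw [0.3304987  0.30576112 0.00803114] [0.45698038 0.49222414 0.03105341]
```

Request:
{"method": "carry_out", "body": {
  "moves": [
    [0,0,0,0,0,0.9],
    [0,0,0,0,0,0.9],
    [0,0,0,0,0,0.9],
    [0.5,-1,0,0,0,0],
    [0.5,-1,0,0,0,0],
    [0.5,-1,0,0,0,0],
    [0.5,-1,0,0,0,0],
    [0.5,-1,0,0,0,0],
    [0.5,-1,0,0,0,0],
    [0.5,-1,0,0,0,0],
    [0.5,-1,0,0,0,0],
    [0.5,-1,0,0,0,0],
    [0.5,-1,0,0,0,0],
    [0.5,-1,0,0,0,0],
    [0.5,-1,0,0,0,0],
    [0.5,-1,0,0,0,0],
    [0.5,-1,0,0,0,0],
    [0.5,-1,0,0,0,0],
    [0.5,-1,0,0,0,0],
    [0,-1,0,0,0,0]
  ],
  "fingers": 50
}}

```text
time: 2.6
ee_pos: [0.5589, 0.0311, 0.2359]
eef_rot: [0.998, -0.062, -0.0, -0.0]
ft_force: [-0.5, -0.2, 0.3]
width: 0.0497
grip_force: 0.0
```

Request:
{"method": "carry_out", "body": {
  "moves": [
    [0,-1,0,0,0,0],
    [0,-1,0,0,0,0],
    [0,-0.5,0,0,0,0],
    [0,0,0,0,0,0],
    [0,0,0,0,0,0]
  ]
}}

```text
time: 3.22
ee_pos: [0.5706, 0.1278, 0.2363]
eef_rot: [0.998, -0.063, -0.0, 0.0]
ft_force: [-0.1, -1.1, 0.2]
width: 0.05
grip_force: 0.0
```

```bash
python3 - <<'E'
from h import *
s=read_state(); T=R.from_quat(s['eef_rot']).as_matrix(); print(s['time'],s['ee_pos'],T.round(3).tolist(),s['ft_force'])
c=shot('wrist','w1.png'); P=cloud(c); print('cam in tool',T.T@(np.array(c['xyz'])-s['ee_pos']),c['fx']); np.savez('w1.npz',p=P,rgb=c['pixels'])
E
```

```text
3.225 [0.57056063 0.1277891  0.23626247] [[0.992, -0.125, -0.0], [-0.125, -0.992, -0.001], [-0.0, 0.001, -1.0]] [-0.14117989 -1.09351771  0.18830865]
cam in tool [ 0.06863084 -0.0018241  -0.14830267] 297.42219710478383
```

View pics/w1.png

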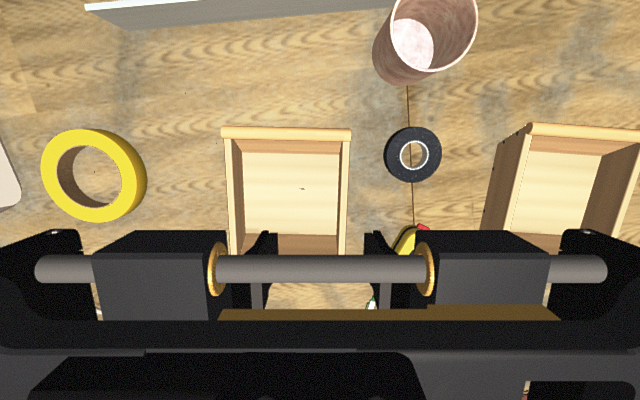

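The wrist view shows the left crate's far rail from about (222,132) to (350,134), nearly parallel to the fingers. The right crate's far rail starts at (528,128). I'll fit both.

```bash
python3 - <<'E'
from h import *
P=np.load('w1.npz')['p']
for n,(u0,u1) in dict(L=(215,358),R=(520,640)).items():
    p=P[118:150,u0:u1].reshape(-1,3); p=p[(p[:,2]>.05)&(p[:,2]<.066)&(p[:,0]>.55)]
    k=np.polyfit(p[:,1],p[:,0],1); res=p[:,0]-np.polyval(k,p[:,1]); p=p[abs(res)<.01]; k=np.polyfit(p[:,1],p[:,0],1)
    print(n,len(p),'yaw',-np.arctan(k[0]),'x@',np.polyval(k,[.16,-.16]),'y',np.percentile(p[:,1],[1,99]),'z',np.percentile(p[:,2],[5,98]))
v=P[0:30,85:370].reshape(-1,3); v=v[(v[:,2]>.02)&(v[:,2]<.06)]; k=np.polyfit(v[:,1],v[:,0],1); print('fence',k)
E
```

```text
L 1734 yaw -0.14536715491853397 x@ [0.63737359 0.59052564] y [0.09110486 0.22549928] z [0.0533391 0.0601839]
R 1547 yaw -0.18757811245247816 x@ [0.65928243 0.59854338] y [-0.21721851 -0.10135491] z [0.053039   0.06049919]
fence [0.04473107 0.75883783]
```

Request:
{"method": "carry_out", "body": {
  "moves": [
    [0.75,-0.5,0,0,0,0.14],
    [0.77,-0.5,0,0,0,0],
    [0,0,1,0,0,0],
    [0,0,1,0,0,0],
    [0,0,1,0,0,0],
    [0,0,0.5,0,0,0],
    [0,0,0.3,0,0,0],
    [0,0,0,0,0,0],
    [0,0,0,0,0,0]
  ]
}}

```text
time: 4.4
ee_pos: [0.6369, 0.161, 0.086]
eef_rot: [0.997, -0.072, 0.001, -0.0]
ft_force: [0.3, 0.2, 1.1]
width: 0.0496
grip_force: 0.0
```

```bash
python3 - <<'E'
import numpy as np
# arc: tip relative shift per step of theta (rail axis about foot edge), half rolling; units 40mm
r=np.hypot(19,52);a0=np.arctan2(52,19)
th=np.radians(np.arange(0,67,4.5)); x=r*np.cos(a0-th)+7*th; z=r*np.sin(a0-th)
print(np.c_[np.degrees(th),np.r_[0,np.diff(x)]/40,np.r_[0,-np.diff(z)]/40,x-19,z-52].round(3))
E
```

```text
[[ 0.0000e+00  0.0000e+00  0.0000e+00  0.0000e+00  0.0000e+00]
 [ 4.5000e+00  1.1400e-01  4.1000e-02  4.5710e+00 -1.6510e+00]
 [ 9.0000e+00  1.1100e-01  4.9000e-02  9.0000e+00 -3.6120e+00]
 [ 1.3500e+01  1.0700e-01  5.6000e-02  1.3264e+01 -5.8720e+00]
 [ 1.8000e+01  1.0200e-01  6.4000e-02  1.7338e+01 -8.4160e+00]
 [ 2.2500e+01  9.7000e-02  7.0000e-02  2.1202e+01 -1.1229e+01]
 [ 2.7000e+01  9.1000e-02  7.7000e-02  2.4835e+01 -1.4293e+01]
 [ 3.1500e+01  8.5000e-02  8.2000e-02  2.8219e+01 -1.7590e+01]
 [ 3.6000e+01  7.8000e-02  8.8000e-02  3.1334e+01 -2.1099e+01]
 [ 4.0500e+01  7.1000e-02  9.2000e-02  3.4167e+01 -2.4798e+01]
 [ 4.5000e+01  6.3000e-02  9.7000e-02  3.6702e+01 -2.8665e+01]
 [ 4.9500e+01  5.6000e-02  1.0000e-01  3.8928e+01 -3.2676e+01]
 [ 5.4000e+01  4.8000e-02  1.0300e-01  4.0834e+01 -3.6806e+01]
 [ 5.8500e+01  3.9000e-02  1.0600e-01  4.2412e+01 -4.1030e+01]
 [ 6.3000e+01  3.1000e-02  1.0700e-01  4.3655e+01 -4.5322e+01]]
```

Request:
{"method": "carry_out", "body": {
  "moves": [
    [0,0,0.1,0,0,0],
    [0,0,0.1,0,0,0],
    [0,0,0.1,0,0,0],
    [0,0,0.05,0,0,0],
    [0,0,0,0,0,0]
  ]
}}

```text
time: 5.03
ee_pos: [0.638, 0.1605, 0.0724]
eef_rot: [0.997, -0.072, 0.002, -0.0]
ft_force: [-0.0, -1.9, 11.1]
width: 0.0498
grip_force: 5.4
```

Request:
{"method": "carry_out", "body": {
  "moves": [
    [0.11,0,0.05,0,0,0],
    [0.11,0,0.05,0,0,0],
    [0.11,0,0.06,0,0,0],
    [0.1,0,0.06,0,0,0]
  ]
}}

```text
time: 5.52
ee_pos: [0.655, 0.1579, 0.0632]
eef_rot: [0.997, -0.072, 0.002, -0.0]
ft_force: [1.5, -2.1, 6.7]
width: 0.0501
grip_force: 3.4
```

Request:
{"method": "carry_out", "body": {
  "moves": [
    [0.1,0,0.07,0,0,0],
    [0.09,0,0.08,0,0,0],
    [0.085,0,0.085,0,0,0],
    [0.08,0,0.09,0,0,0],
    [0.07,0,0.09,0,0,0]
  ]
}}

```text
time: 6.15
ee_pos: [0.6706, 0.1557, 0.0453]
eef_rot: [0.997, -0.072, 0.001, -0.0]
ft_force: [3.3, -0.1, 3.6]
width: 0.0496
grip_force: 1.5
```

```bash
python3 - <<'E'
from h import *
c=shot('scene'); im=c['pixels'][180:270,230:410,::-1]; cv2.imwrite('pics/s1.png',cv2.resize(im,None,fx=4,fy=4)); print(read_state()['ee_pos'],read_state()['ft_force'])
E
```

```text
[0.67007291 0.15558622 0.04432369] [ 0.06605328 -0.55218811  2.31113642]
```

View pics/s1.png

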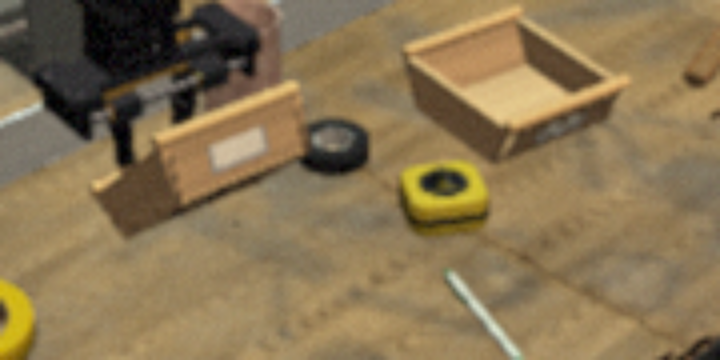

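The crate is rocked to about 45° and its near end board faces us. The gripper bar is close to the can, which sits behind it at about (245,60) in the crop, so I'll check the clearance.

```bash
python3 - <<'E'
from h import *
d=np.load('w1.npz');P=d['p'][0:90,370:482].reshape(-1,3)
p=P[(P[:,2]>.085)&(P[:,2]<.106)]; print('rim w1',p[:,:2].min(0),p[:,:2].max(0),cv2.minEnclosingCircle(p[:,:2].astype(np.float32)))
d=np.load('top0.npz')['p'][145:180,295:340].reshape(-1,3)
p=d[(d[:,2]>.085)&(d[:,2]<.106)]; print('rim top',np.percentile(p[:,:2],[2,50,98],axis=0),cv2.minEnclosingCircle(p[:,:2].astype(np.float32)))
s=read_state(); T=R.from_quat(s['eef_rot']).as_matrix()
# gripper extent in tool frame, from scene + top
for n in('scene','top'):
    c=shot(n); q=(cloud(c).reshape(-1,3)-s['ee_pos'])@T
    for a,b in((-.05,-.03),(-.07,-.05),(-.09,-.07)):
        m=(q[:,2]<b)&(q[:,2]>a)&(abs(q[:,0])<.06)&(abs(q[:,1])<.13); print(n,a,m.sum(),q[m].min(0).round(3),q[m].max(0).round(3)) if m.any() else 0
print(s['time'],s['ft_force'])
E
```

```text
rim w1 [ 0.6739279  -0.02351013] [0.73552716 0.05131359] ((0.7107641696929932, 0.013776971027255058), 0.03781452029943466)
rim top [[ 0.67386472 -0.02219953]
 [ 0.72240748  0.01812237]
 [ 0.74843669  0.04884057]] ((0.711888313293457, 0.01526634395122528), 0.03871506080031395)
scene -0.05 50 [-0.059 -0.069 -0.048] [ 0.046  0.097 -0.031]
scene -0.07 104 [-0.04  -0.089 -0.07 ] [ 0.04   0.086 -0.051]
scene -0.09 286 [-0.04  -0.095 -0.09 ] [ 0.038  0.091 -0.07 ]
top -0.05 6 [-0.057 -0.065 -0.049] [ 0.058  0.129 -0.035]
top -0.07 14 [-0.031 -0.069 -0.07 ] [ 0.053  0.13  -0.051]
top -0.09 24 [-0.039 -0.093 -0.09 ] [ 0.037  0.093 -0.071]
6.2 [ 0.06605328 -0.55218811  2.31113642]
```

The can's edge is at y≈0.052, and the gripper's corner would end up at about y≈0.055, which is too tight. I'll ease the crate back down and press again 20 mm further left.

Request:
{"method": "carry_out", "body": {
  "moves": [
    [-0.07,0,-0.09,0,0,0],
    [-0.08,0,-0.09,0,0,0],
    [-0.085,0,-0.085,0,0,0],
    [-0.09,0,-0.08,0,0,0],
    [-0.1,0,-0.07,0,0,0],
    [-0.1,0,-0.06,0,0,0],
    [-0.11,0,-0.06,0,0,0],
    [-0.11,0,-0.05,0,0,0],
    [-0.11,0,-0.05,0,0,0],
    [0,0,-0.05,0,0,0],
    [0,0,-0.3,0,0,0],
    [0.1,-0.55,0,0,0,0],
    [0,0,0,0,0,0]
  ]
}}

```text
time: 7.92
ee_pos: [0.6429, 0.1841, 0.0849]
eef_rot: [0.998, -0.071, -0.0, -0.001]
ft_force: [-0.6, 0.5, -0.4]
width: 0.05
grip_force: 0.0
```

```bash
cat > rail.py <<'E'
from h import *
import sys
def rail(n,x0,x1,y0,y1):
    p=np.concatenate([cloud(shot(n)).reshape(-1,3)])
    p=p[(p[:,2]>.05)&(p[:,2]<.066)&(p[:,0]>x0)&(p[:,0]<x1)&(p[:,1]>y0)&(p[:,1]<y1)]
    k=np.polyfit(p[:,1],p[:,0],1)
    for _ in range(3):
        p=p[abs(p[:,0]-np.polyval(k,p[:,1]))<.009]; k=np.polyfit(p[:,1],p[:,0],1)
    y=np.percentile(p[:,1],[1,99]); return len(p),'yaw',-np.arctan(k[0]).round(3),'mid',np.polyval(k,y.mean()).round(4),y.round(3)
E
python3 - <<'E'
from rail import *
s=read_state(); print(s['ee_pos'],s['ft_force'])
print(rail('wrist',.61,.68,.07,.26)); print(rail('scene',.44,.52,.07,.28))
E
```

```text
[0.64292497 0.18405357 0.08494235] [-0.6109239   0.52325367 -0.38100547]
(2561, 'yaw', np.float64(-0.145), 'mid', np.float64(0.642), array([0.128, 0.225]))
(145, 'yaw', np.float64(-0.136), 'mid', np.float64(0.4796), array([0.113, 0.249]))
```

Request:
{"method": "carry_out", "body": {
  "moves": [
    [0,0,0.15,0,0,0],
    [0,0,0.1,0,0,0],
    [0,0,0.07,0,0,0],
    [0.11,0,0.05,0,0,0],
    [0.11,0,0.05,0,0,0],
    [0.11,0,0.06,0,0,0],
    [0.1,0,0.06,0,0,0],
    [0.1,0,0.07,0,0,0],
    [0.09,0,0.08,0,0,0],
    [0.085,0,0.085,0,0,0],
    [0.08,0,0.09,0,0,0],
    [0.07,0,0.09,0,0,0]
  ]
}}

```text
time: 9.52
ee_pos: [0.6772, 0.177, 0.046]
eef_rot: [0.997, -0.072, -0.0, -0.0]
ft_force: [0.3, -2.0, 2.9]
width: 0.0499
grip_force: 1.4
```

Request:
{"method": "carry_out", "body": {
  "moves": [
    [0.06,0,0.1,0,0,0],
    [0.05,0,0.1,0,0,0],
    [0.05,0,0.1,0,0,0],
    [0.04,0,0.1,0,0,0]
  ]
}}

```text
time: 10.02
ee_pos: [0.6845, 0.1762, 0.0296]
eef_rot: [0.997, -0.072, -0.001, -0.0]
ft_force: [0.6, -0.2, 0.4]
width: 0.0499
grip_force: 0.2
```

Request:
{"method": "carry_out", "body": {
  "moves": [
    [0.02,0,0.07,0,0,0],
    [0,0,0.03,0,0,0],
    [0,0,0,0,0,0]
  ]
}}

```text
time: 10.4
ee_pos: [0.6852, 0.1762, 0.0279]
eef_rot: [0.997, -0.072, -0.0, 0.0]
ft_force: [-7.9, -3.2, 15.0]
width: 0.0503
grip_force: 7.9
```

```bash
python3 - <<'E'
from h import *
c=shot('scene'); im=c['pixels'][180:270,230:410,::-1]; cv2.imwrite('pics/s2.png',cv2.resize(im,None,fx=4,fy=4)); print(read_state()['ee_pos'],read_state()['ft_force'])
E
```

```text
[0.68522055 0.17612586 0.02793022] [-8.98302394 -2.73353244 17.09093181]
```

View pics/s2.png

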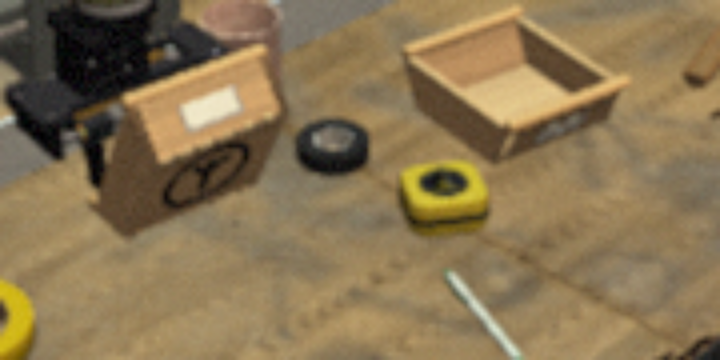

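The left crate is right over and its underside shows the ring and arrow stamp at about (205,172) in the crop, so the left crate is the stamped one. I'll hold it, then let it down.

Request:
{"method": "carry_out", "body": {
  "moves": [
    [0,0,0,0,0,0],
    [0,0,0,0,0,0],
    [0,0,0,0,0,0],
    [0,0,0,0,0,0],
    [0,0,0,0,0,0],
    [0,0,0,0,0,0],
    [0,0,0,0,0,0],
    [0,0,0,0,0,0],
    [0,0,0,0,0,0]
  ]
}}

```text
time: 11.58
ee_pos: [0.6852, 0.1761, 0.0279]
eef_rot: [0.997, -0.072, -0.0, 0.0]
ft_force: [-7.6, -1.9, 15.2]
width: 0.05
grip_force: 7.9
```

Request:
{"method": "carry_out", "body": {
  "moves": [
    [-0.02,0,-0.09,0,0,0],
    [-0.04,0,-0.1,0,0,0],
    [-0.05,0,-0.1,0,0,0],
    [-0.05,0,-0.1,0,0,0],
    [-0.06,0,-0.1,0,0,0],
    [-0.07,0,-0.09,0,0,0],
    [-0.08,0,-0.09,0,0,0],
    [-0.085,0,-0.085,0,0,0],
    [-0.09,0,-0.08,0,0,0],
    [-0.1,0,-0.07,0,0,0],
    [-0.1,0,-0.06,0,0,0],
    [-0.11,0,-0.06,0,0,0],
    [-0.11,0,-0.05,0,0,0],
    [-0.11,0,-0.05,0,0,0],
    [0,0,-0.1,0,0,0],
    [0,0,-0.5,0,0,0],
    [0,0,-1,0,0,0],
    [0,0,-1,0,0,0],
    [0,0,-0.4,0,0,0]
  ]
}}

```text
time: 13.95
ee_pos: [0.6439, 0.1824, 0.1948]
eef_rot: [0.997, -0.072, 0.002, -0.001]
ft_force: [0.9, -0.1, -0.5]
width: 0.05
grip_force: 0.0
```

```bash
python3 - <<'E'
from rail import *
s=read_state(); print(s['time'],s['ee_pos'],s['ft_force'])
print(rail('scene',.44,.52,.07,.28),rail('wrist',.61,.69,.07,.26))
E
```

```text
13.95 [0.64392093 0.18243843 0.19478359] [ 0.88612064 -0.12257475 -0.45340669]
(135, 'yaw', np.float64(-0.122), 'mid', np.float64(0.4801), array([0.111, 0.249])) (1878, 'yaw', np.float64(-0.144), 'mid', np.float64(0.6383), array([0.091, 0.226]))
```

Request:
{"method": "carry_out", "body": {
  "moves": [
    [0,0,0,0,0,0.31],
    [0.1,1,0,0,0,0],
    [0.1,1,0,0,0,0],
    [0.1,1,0,0,0,0],
    [0.1,1,0,0,0,0],
    [0.1,1,0,0,0,0],
    [0,1,0,0,0,0],
    [0,1,0,0,0,0],
    [0,1,0,0,0,0],
    [0,0.87,0,0,0,0],
    [0,0,0,0,0,0],
    [0,0,0,0,0,0]
  ]
}}

```text
time: 15.55
ee_pos: [0.5965, -0.1695, 0.1902]
eef_rot: [0.996, -0.093, -0.001, -0.0]
ft_force: [0.5, 0.2, -0.6]
width: 0.0499
grip_force: 0.0
```

```bash
python3 - <<'E'
from rail import *
s=read_state(); print(s['time'],s['ee_pos'],R.from_quat(s['eef_rot']).as_matrix()[:,0])
print(rail('wrist',.56,.64,-.27,-.07))
E
```

```text
15.55 [ 0.5964791  -0.16951099  0.19020044] [ 0.98266071 -0.18540439 -0.00177374]
(1945, 'yaw', np.float64(-0.191), 'mid', np.float64(0.5978), array([-0.238, -0.104]))
```

Request:
{"method": "carry_out", "body": {
  "moves": [
    [0,0,1,0,0,0],
    [0,0,1,0,0,0],
    [0,0,0.5,0,0,0],
    [0,0,0.2,0,0,0],
    [0,0,0.1,0,0,0],
    [0,0,0.1,0,0,0],
    [0,0,0.03,0,0,0]
  ]
}}

```text
time: 16.48
ee_pos: [0.5972, -0.1705, 0.0747]
eef_rot: [0.996, -0.093, 0.0, 0.0]
ft_force: [0.1, -0.5, -0.6]
width: 0.0499
grip_force: 0.0
```

Request:
{"method": "carry_out", "body": {
  "moves": [
    [0.11,0,0.05,0,0,0],
    [0.11,0,0.05,0,0,0],
    [0.11,0,0.06,0,0,0],
    [0.1,0,0.06,0,0,0],
    [0.1,0,0.07,0,0,0],
    [0.09,0,0.08,0,0,0],
    [0.085,0,0.085,0,0,0],
    [0.08,0,0.09,0,0,0],
    [0.07,0,0.09,0,0,0],
    [0.06,0,0.1,0,0,0],
    [0.05,0,0.1,0,0,0]
  ]
}}

```text
time: 17.85
ee_pos: [0.6345, -0.1773, 0.0399]
eef_rot: [0.996, -0.093, -0.001, -0.0]
ft_force: [1.6, 0.6, 0.9]
width: 0.0499
grip_force: 0.7
```

Request:
{"method": "carry_out", "body": {
  "moves": [
    [0.05,0,0.1,0,0,0],
    [0.04,0,0.1,0,0,0],
    [0.02,0,0.07,0,0,0],
    [0,0,0.04,0,0,0],
    [0,0,0,0,0,0]
  ]
}}

```text
time: 18.48
ee_pos: [0.639, -0.1784, 0.0285]
eef_rot: [0.996, -0.093, -0.0, 0.0]
ft_force: [-0.6, 0.3, 1.6]
width: 0.0503
grip_force: 0.9
```

Request:
{"method": "carry_out", "body": {
  "moves": [
    [0,0,0.03,0,0,0],
    [0,0,0,0,0,0],
    [0,0,0,0,0,0]
  ]
}}

```text
time: 18.85
ee_pos: [0.6391, -0.1784, 0.0282]
eef_rot: [0.996, -0.093, 0.0, 0.0]
ft_force: [-4.4, 0.9, 10.1]
width: 0.0499
grip_force: 5.2
```

```bash
python3 - <<'E'
from h import *
c=shot('scene'); im=c['pixels'][150:270,230:430,::-1]; cv2.imwrite('pics/s3.png',cv2.resize(im,None,fx=4,fy=4)); print(read_state()['ee_pos'],read_state()['ft_force'])
E
```

```text
[ 0.63910878 -0.17843876  0.02820729] [-4.28271084  0.27389969  9.8526628 ]
```

View pics/s3.png

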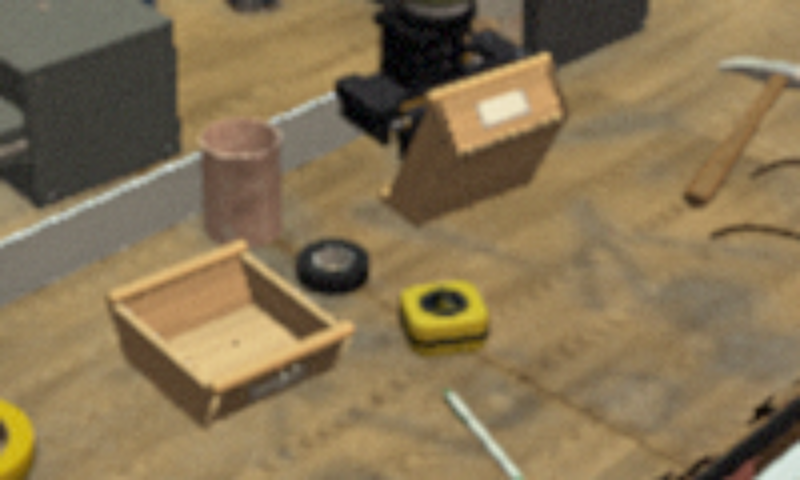

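The right crate is right over and its underside, at about (470,170) in the crop, is blank. The left crate stands flat. I'll hold, let it down and retreat upward.

Request:
{"method": "carry_out", "body": {
  "moves": [
    [0,0,0,0,0,0],
    [0,0,0,0,0,0],
    [0,0,0,0,0,0],
    [0,0,0,0,0,0],
    [0,0,0,0,0,0],
    [0,0,0,0,0,0],
    [0,0,0,0,0,0],
    [0,0,0,0,0,0],
    [0,0,0,0,0,0]
  ]
}}

```text
time: 20.02
ee_pos: [0.6391, -0.1784, 0.0282]
eef_rot: [0.996, -0.093, 0.0, 0.0]
ft_force: [-4.7, 1.6, 10.0]
width: 0.0502
grip_force: 5.2
```

Request:
{"method": "carry_out", "body": {
  "moves": [
    [-0.02,0,-0.09,0,0,0],
    [-0.04,0,-0.1,0,0,0],
    [-0.05,0,-0.1,0,0,0],
    [-0.05,0,-0.1,0,0,0],
    [-0.06,0,-0.1,0,0,0],
    [-0.07,0,-0.09,0,0,0],
    [-0.08,0,-0.09,0,0,0],
    [-0.085,0,-0.085,0,0,0],
    [-0.09,0,-0.08,0,0,0],
    [-0.1,0,-0.07,0,0,0],
    [-0.1,0,-0.06,0,0,0],
    [-0.11,0,-0.06,0,0,0],
    [-0.11,0,-0.05,0,0,0],
    [-0.11,0,-0.05,0,0,0],
    [0,0,-0.1,0,0,0],
    [0,0,-0.5,0,0,0],
    [0,0,-1,0,0,0],
    [0,0,-1,0,0,0],
    [0,0,-0.4,0,0,0]
  ]
}}

```text
time: 22.4
ee_pos: [0.5979, -0.1705, 0.1956]
eef_rot: [0.996, -0.093, 0.002, 0.0]
ft_force: [0.5, 0.4, -0.1]
width: 0.0503
grip_force: 0.0
```

```bash
python3 - <<'E'
from rail import *
s=read_state(); print(s['time'],s['ee_pos'],s['ft_force'])
print(rail('wrist',.56,.64,-.27,-.07),rail('top',.42,.48,-.25,-.05),rail('scene',.44,.52,.07,.28),rail('top',.61,.67,.06,.27))
E
```

```text
22.4 [ 0.59785817 -0.1704955   0.1955913 ] [ 0.47509523  0.35532354 -0.09912951]
(1875, 'yaw', np.float64(-0.191), 'mid', np.float64(0.5979), array([-0.238, -0.104])) (58, 'yaw', np.float64(-0.221), 'mid', np.float64(0.4491), array([-0.14 , -0.072])) (143, 'yaw', np.float64(-0.136), 'mid', np.float64(0.4797), array([0.117, 0.249])) (108, 'yaw', np.float64(-0.158), 'mid', np.float64(0.6361), array([0.092, 0.224]))
```

Request:
{"method": "carry_out", "body": {
  "moves": [
    [0,0,0,0,0,-0.52],
    [0,0,0,0,0,-0.52],
    [-0.5,-0.95,0,0,0,0],
    [-0.5,-0.95,0,0,0,0],
    [-0.5,-0.95,0,0,0,0],
    [-0.5,-0.95,0,0,0,0],
    [-0.5,-0.95,0,0,0,0],
    [-0.5,-0.95,0,0,0,0],
    [-0.5,-0.95,0,0,0,0],
    [-0.5,-0.95,0,0,0,0],
    [-0.5,-0.95,0,0,0,0],
    [0,0,0,0,0,0],
    [0,0,0,0,0,0]
  ],
  "fingers": 87
}}

```text
time: 24.22
ee_pos: [0.4311, 0.178, 0.1911]
eef_rot: [1.0, -0.021, -0.001, 0.0]
ft_force: [1.1, -1.2, -0.6]
width: 0.0866
grip_force: 0.0
```

Request:
{"method": "carry_out", "body": {
  "moves": [
    [0,0,1,0,0,0],
    [0,0,1,0,0,0],
    [0,0,1,0,0,0],
    [0,0,0.5,0,0,0],
    [0,0,0.15,0,0,0],
    [0,0,0,0,0,0]
  ]
}}

```text
time: 24.98
ee_pos: [0.4316, 0.1783, 0.0461]
eef_rot: [1.0, -0.021, -0.0, 0.0]
ft_force: [0.4, -0.2, -0.5]
width: 0.087
grip_force: 0.0
```

Request:
{"method": "carry_out", "body": {
  "moves": [
    [0.25,0,0,0,0,0],
    [0.2,0,0,0,0,0],
    [0.2,0,0,0,0,0],
    [0.2,0,0,0,0,0],
    [0.2,0,0,0,0,0],
    [0.2,0,0,0,0,0],
    [0.2,0,0,0,0,0],
    [0.2,0,0,0,0,0],
    [0.2,0,0,0,0,0],
    [0.2,0,0,0,0,0],
    [0.2,0,0,0,0,0],
    [0.2,0,0,0,0,0],
    [0.2,0,0,0,0,0],
    [0.2,0,0,0,0,0],
    [0.2,0,0,0,0,0],
    [0.1,0,0,0,0,0],
    [0,0,0,0,0,0]
  ]
}}

```text
time: 27.1
ee_pos: [0.5577, 0.1735, 0.0462]
eef_rot: [1.0, -0.021, 0.0, -0.0]
ft_force: [-0.3, -0.3, -0.2]
width: 0.0871
grip_force: 0.0
```

```bash
python3 - <<'E'
from rail import *
s=read_state(); print(s['time'],s['ee_pos'],s['ft_force'])
c=shot('wrist','w2.png'); print(rail('wrist',.68,.75,.07,.26))
E
```

```text
27.1 [0.55771511 0.17351425 0.04617929] [-0.31987511 -0.33602593 -0.15528506]
(39, 'yaw', np.float64(-0.022), 'mid', np.float64(0.6808), array([0.235, 0.243]))
```

View pics/w2.png

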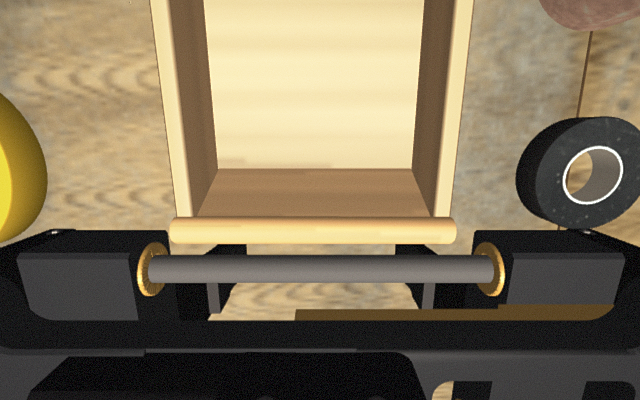

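The near rail, from (170,231) to (456,231), is square on both fingers. I'll continue to the fence.

Request:
{"method": "carry_out", "body": {
  "moves": [
    [0.12,0,0,0,0,0],
    [0.12,0,0,0,0,0],
    [0.12,0,0,0,0,0],
    [0.1,0,0,0,0,0],
    [0.08,0,0,0,0,0],
    [0.05,0,0,0,0,0],
    [0,0,0,0,0,0]
  ]
}}

```text
time: 28.08
ee_pos: [0.5811, 0.1725, 0.0462]
eef_rot: [1.0, -0.021, 0.0, -0.0]
ft_force: [-0.7, 0.3, 0.8]
width: 0.0873
grip_force: 0.5
```

```bash
python3 - <<'E'
from rail import *
s=read_state(); print(s['time'],s['ee_pos'],s['ft_force'])
print(rail('top',.70,.759,.08,.25))
P=cloud(shot('top')).reshape(-1,3); P=P[(P[:,1]>.09)&(P[:,1]<.24)&(P[:,0]>.70)&(P[:,0]<.80)&(P[:,2]>.03)]
h,e=np.histogram(P[:,0],bins=np.arange(.70,.80,.005)); print([(round(a,3),int(n),round(float(P[(P[:,0]>=a)&(P[:,0]<a+.005),2].mean()),3)) for a,n in zip(e,h) if n])
E
```

```text
28.075 [0.58107792 0.17253704 0.04615486] [-0.72259908  0.27011811  0.84340402]
(66, 'yaw', np.float64(-0.037), 'mid', np.float64(0.7525), array([0.104, 0.235]))
[(np.float64(0.7), 7, 0.047), (np.float64(0.705), 5, 0.05), (np.float64(0.71), 7, 0.05), (np.float64(0.715), 7, 0.047), (np.float64(0.72), 5, 0.05), (np.float64(0.725), 4, 0.053), (np.float64(0.73), 4, 0.05), (np.float64(0.735), 10, 0.045), (np.float64(0.74), 30, 0.037), (np.float64(0.745), 56, 0.043), (np.float64(0.75), 61, 0.053), (np.float64(0.755), 43, 0.059), (np.float64(0.76), 37, 0.056), (np.float64(0.765), 55, 0.057), (np.float64(0.77), 25, 0.061), (np.float64(0.775), 1, 0.06)]
```

Not yet touching; I'll creep until the force rises.

Request:
{"method": "carry_out", "body": {
  "moves": [
    [0.04,0,0,0,0,0],
    [0.04,0,0,0,0,0],
    [0.04,0,0,0,0,0],
    [0,0,0,0,0,0]
  ]
}}

```text
time: 28.68
ee_pos: [0.5839, 0.1725, 0.0459]
eef_rot: [1.0, -0.021, -0.002, 0.0]
ft_force: [-10.8, -0.2, 6.7]
width: 0.0871
grip_force: 5.2
```

Request:
{"method": "carry_out", "body": {
  "moves": [
    [-0.05,0,0,0,0,0],
    [-0.2,0,0,0,0,0],
    [-0.5,0,0,0,0,0],
    [-0.5,0,0,0,0,0],
    [0,0,-1,0,0,0],
    [0,0,-1,0,0,0],
    [0,0,-1,0,0,0],
    [0,0,-1,0,0,0],
    [1,0,0,0,0,0],
    [1,0,0,0,0,0],
    [0,0,0,0,0,0],
    [0,0,0,0,0,0]
  ]
}}

```text
time: 30.18
ee_pos: [0.615, 0.1715, 0.2059]
eef_rot: [1.0, -0.021, -0.0, -0.0]
ft_force: [-0.4, 0.1, 0.5]
width: 0.0869
grip_force: 0.0
```

```bash
python3 - <<'E'
from rail import *
s=read_state(); print(s['time'],s['ee_pos'],s['ft_force'])
c=shot('wrist','w3.png'); P=cloud(c).reshape(-1,3)
print(rail('wrist',.70,.762,.08,.26))
P=P[(P[:,1]>.11)&(P[:,1]<.22)&(P[:,0]>.58)&(P[:,0]<.78)]
q=P[(P[:,0]>.70)&(P[:,2]>.03)]
for a in np.arange(.74,.775,.0025):
    m=(q[:,0]>=a)&(q[:,0]<a+.0025); print(a.round(4),m.sum(),q[m,2].max().round(3) if m.any() else '',end='; ')
f=P[(P[:,2]<.03)&(P[:,0]<.72)&(P[:,0]>.62)]; print('floor',np.linalg.lstsq(np.c_[f[:,:2],np.ones(len(f))],f[:,2],rcond=None)[0])
print('plain',rail('top',.56,.64,-.27,-.07))
E
```

```text
30.175 [0.61502358 0.17152583 0.20591987] [-0.3574905   0.12756629  0.50762053]
(1644, 'yaw', np.float64(-0.032), 'mid', np.float64(0.7554), array([0.102, 0.238]))
0.74 10 0.048; 0.7425 118 0.046; 0.745 325 0.041; 0.7475 444 0.046; 0.75 605 0.058; 0.7525 611 0.06; 0.755 428 0.061; 0.7575 384 0.061; 0.76 347 0.061; 0.7625 386 0.066; 0.765 549 0.067; 0.7675 494 0.067; 0.77 254 0.066; 0.7725 44 0.066; 0.775 0 ; floor [-0.03387955 -0.01581488  0.03361048]
plain (108, 'yaw', np.float64(-0.186), 'mid', np.float64(0.5952), array([-0.237, -0.105]))
```

View pics/w3.png

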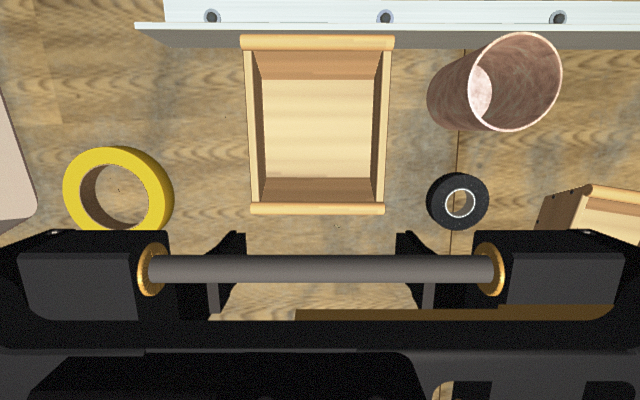

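The far rail, from (242,42) to (394,44), lies flush along the fence. The crate stands flat, the can and tape have not moved, and the arm is clear. I'll hand the job in.

```bash
python3 -c "
from bench import r
print(r.close_job())"
```

```text
the job is handed in; nothing more can be done
None
```

I rocked both crates up in order and let them down, found the stamp under the left one, and pushed it flush against the fence; the right one stands where it was, and I have handed the job in (no verdict shown).

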